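# Refit the lamp knob and hold the microscope lamp on

## Robot

A 7-joint arm with a two-finger parallel gripper is mounted at the origin on the work surface. World frame = base frame: x ahead of the robot, y to its left, z up, the work surface at z = 0. Lengths are in mm, angles in degrees, forces in N, time in s.
With the tool pointing down it reaches from about 425 to 800 mm from the base axis. Payload 8.3 kg.
Tool frame: the origin (TCP) lies at the very end of the fingers, on their centre line; the grasp point (between the pads) lies 19 mm behind it (robot.tcp_to_grasp is the distance from the TCP to the grasp point, in mm); z points along the fingers, x is the direction in which the jaws open and shut, and the axes are right-handed (so a half turn about z gives the same grasp; the last joint's range is limited). The gripper opens to 85 mm and grips with 20 to 120 N. Pads are 22 mm wide; open, the fingers measure 114 mm over their backs; the gripper's body (76 mm by 85 mm) begins 54 mm behind the grasp point. The pads swing forward as they close: fully open they stand 13 mm farther back than shut.
Start: joints at [63.661, 21.967, 0.94, 78.501, -0.361, 79.538, -2.664], TCP at [241.577, -576.406, 231.279] pointing down, gripper open.
Joint ranges: [-169.22, 169.22], [-14.56, 117.87], [-87.37, 89.26], [10.42, 133.3], [-82.24, 262.24], [0.94, 117.77], [-172.7, 172.7]. Speed limits (degrees/s): [136.94, 136.94, 172.46, 172.46, 180, 180, 180].

## Interface

Orientations are given as [roll, pitch, yaw] about the fixed x, y, z axes, in that order (R = Rz(yaw) Ry(pitch) Rx(roll)).
In Python, from plant import robot gives the robot as it stands.
- The arm moves only by the shell command python3 -m inch 'ROWS' [OPENING] [FORCE]. ROWS is text: rows parted by semicolons, each of 4 numbers parted by spaces: the shift along the tool's x, y, z in mm, then the turn about the tool's z in rad. A call has 1 to 5 rows; each row is the pose to reach, as a shift and turn from the pose measured when the call began, along the tool's axes at that moment; what a row does not reach only later rows make up. A row lasts 1/8 s, in which the tool goes at most 62.5 mm and 10.7 degrees, less where a joint would pass 70% of its speed; a pose out of reach is approached as far as the arm can. A call with a gripper value outside its range is refused whole. OPENING is the finger opening in mm, from 0 to 85.4, set as the call begins (- or left out, the last holds). The fingers move at their own pace and stop on an object; FORCE is the grip in N (left out, the last holds). Time passes only in rows, so rows that repeat a pose let the fingers close. It gives the time, the measured TCP pose, the force and the opening at its end, in the units of the state.
- robot.state(): the state, without advancing time (a new reading comes with each control period).
- robot.read_camera(name): name is "scene" or "top" or "wrist"; returns the picture (384x512x3 uint8, red, green, blue); there is no depth.
- robot.camera_params(name): a dict with "fov_y" (degrees; the focal length in pixels is half the picture's height over the tangent of half this angle, whatever the lens; pixels are square), "cx", "cy" (the principal point, pixels), "D" ([k1, k2, p1, p2, k3] as OpenCV has them; the pictures are not rectified), "R" (3x3) and "t" (3): a world point X has camera coordinates R X + t; the wrist camera has in their place "T_tool_cam" (4x4, takes a point from camera to tool coordinates, whose origin is the TCP and whose axes are the tool frame's). Camera axes: x right, y down, z forward; pixel columns grow to the right and rows downward; lengths in mm; the calibration is good to about 2 mm. A picture is of the moment at which its call begins: read the wrist's pose just before it. camera_params takes no time and is no camera call.
- robot.finish_job(): hands the job in, once; it reports no verdict.
Trained networks look in the newest picture that a camera, given by its name, has taken for a name from the list of things; names that differ only in an ending like _2 or _b are one class to them, and where a whole thing is asked for, a point or a joint stands for the part that bears it (a point fixed in the world has none). Each returns a list of dicts, best first, with "conf" (0 to 1); they miss things now and then, are a little off and sometimes report something else, mostly with a low value. They report only what shows in the picture. A call takes as long as a camera call. They do not tell look-alikes from the thing itself.
- robot.outline_of(camera, query): "pixels" (384x512 bool, what is visible of it) and "box" ([left, top, width, height] in pixels, round what is visible of it).
- robot.tip_of(camera, query): "position" ([row, column] in pixels: a listed point, or the origin of a listed thing).
The state is a dict: "t": time; "joint_positions": joint angles; "qd": joint speeds; "joint_torque": joint torques, N m; "position": TCP position; "tool_rot": TCP orientation; "wrist_force": force on the tool from outside, world axes, zero at the start; "torque": the same for the moment, N m; "opening": finger opening in mm.
Only numpy, scipy, OpenCV 4.12 (cv2) and the standard library are available. Lean on these libraries where they do the work, as an engineer would, in place of code of your own. Each camera call takes 0.05 s, during which the arm holds its last target. There are 200 camera calls.

## Task

The black knob has come off the microscope lamp unit: pick it up, turn it so that the flat in its hole matches the flat of the brass shaft, and push it fully home on the shaft. Then press the knob, and the sprung shaft with it, all the way down and finish while still gripping the knob and holding it pressed; do not let go. Leave the petri dish, the stain bottle and the slide box where they are.

Things in the scene. Friction and masses are not known exactly. Their poses are not given: they have to be found in the camera images.
- knob: Loose black knob, 60 g, right way up on the bench: 32 mm high, 44 mm round (along x) with two upright flat sides 32 mm apart (across y) to grip. Origin: centre of its underside; z up. A D-shaped hole in the underside, centred there, is 14 mm deep, 15 mm across; its flat is 4.75 mm from the centre on the knob's +x side. A white line on top runs from the centre to the rim on that +x side.
- shaft_tip (a point): Tip of the upright brass D-shaft, on its axis: 13.5 mm across, flat 4.0 mm from the axis on the point's +x side, top 2 mm bevelled. At rest it is 96 mm above the bench, 26 mm above the panel. It does not turn. The knob fits with its x axis along the point's x axis (same way); fully home, the tip touches the bottom of the hole and the knob's underside is 14 mm below the tip.
- shaft (a joint): How far the shaft is pressed down, in m: 0 at rest, 0.008 fully pressed. A spring pushes it back up: about 4 N to start moving, 10 N fully pressed; it does not latch. Fully pressed, the seated knob's underside is still 4 mm above the panel.
- lamp_unit: Heavy fixed lamp control unit: white case 170 mm (its x) by 150 mm (its y), 70 mm high, black top panel with dial ticks. Origin: centre of its underside. The shaft rises in the middle of the panel; the shaft's flat faces the unit's +x, the side of the one wide white mark on the panel.
- dish: Bystander: round closed petri dish, 80 mm across, 16 mm high, on the bench. Origin: centre of its underside.
- stain_bottle: Bystander: small amber bottle with black cap, 34 mm across, 65 mm high, standing on the bench. Origin: centre of its underside.
- slide_box: Bystander: blue box for slides, 92 by 62 mm, 32 mm high, lying on the bench. Origin: centre of its underside.
Things that resemble listed ones, but are neither listed nor needed, are in the scene too. What is shaped like the knob but red is not meant.

How it is judged (in metres and radians):
On the way:
1. the knob is picked up off the bench (height (world z) of knob above 0.03 m and contact force between knob and the fingers above 1 N), for 0.2 s.
At the end, for the whole second after the job is handed in: The knob is home on the shaft (underside 12 mm or more below the tip, within 3 mm of its axis, tilt under 0.12 rad, flats matched within 0.26 rad), the shaft is pressed more than 5 of 8 mm with over 4 N from the knob, and the fingers hold the knob (over 3 N) (horizontal distance between knob and shaft_tip below 0.003 m and z of knob in the frame of shaft_tip below -0.012 m and angle between knob's own z axis and vertical below 0.12 rad and angle between the x axis of knob and the x axis of shaft_tip, either way round below 0.26 rad and value of joint shaft above 0.005 m and contact force between knob and shaft above 4 N and contact force between knob and the fingers above 3 N); the arm keeps its last pose, push and grip.
It fails at once if the petri dish is moved by more than 30 mm (distance of dish from where it was at the start of the episode above 0.03 m).
It fails at once if the stain bottle is moved by more than 30 mm (distance of stain_bottle from where it was at the start of the episode above 0.03 m).
It fails at once if the slide box is moved by more than 30 mm (distance of slide_box from where it was at the start of the episode above 0.03 m).
It also fails if it takes over 45 s, if anything falls off the work surface, if the arm or the gripper's body presses on something with over 40 N, if the wrist force passes 120 N, or if a joint passes its speed limit or range.

## Working session

There is one attempt and no reset: what is moved stays moved. The work goes in short steps, Python scripts to look and compute and a shell command to move; the robot and the scene stay as the last step left them, time stands still between calls to the robot, and variables do not carry over. Pictures are saved under pics/ and viewed, about 8 in all and at most 12, crops included, and the job is handed in when it is done.

```bash
mkdir -p pics; ls; cat > h.py <<'E'
import numpy as np, cv2
from plant import robot
from scipy.spatial.transform import Rotation as Ro
def pose():
    s=robot.state(); T=np.eye(4); T[:3,:3]=Ro.from_euler('xyz',s['tool_rot'],degrees=True).as_matrix(); T[:3,3]=s['position']; return T
def cam(name,Tw=None):
    p=robot.camera_params(name); f=192/np.tan(np.radians(p['fov_y'])/2)
    K=np.array([[f,0,p['cx']],[0,f,p['cy']],[0,0,1]])
    if name=='wrist':
        M=Tw@np.array(p['T_tool_cam']); R=M[:3,:3].T; t=-R@M[:3,3]
    else: R=np.array(p['R']);t=np.array(p['t'])
    return K,np.array(p['D'],float),R,t
def ray(name,uv,z,Tw=None):
    "pixel (col,row) -> world point at height z"
    K,D,R,t=cam(name,Tw); n=cv2.undistortPoints(np.array(uv,float).reshape(-1,1,2),K,D).reshape(-1,2)
    d=np.c_[n,np.ones(len(n))]@R; c=-R.T@t
    return c+d*((z-c[2])/d[:,2])[:,None]
def proj(name,X,Tw=None):
    K,D,R,t=cam(name,Tw); return cv2.projectPoints(np.array(X,float).reshape(-1,1,3),cv2.Rodrigues(R)[0],t,K,D)[0].reshape(-1,2)
def snap(name,fn=None):
    T=pose(); im=robot.read_camera(name)
    if fn: cv2.imwrite('pics/'+fn,im[:,:,::-1])
    return T,im
E
python3 - <<'E'
from h import *
s=robot.state();print(s['position'],s['tool_rot'],s['wrist_force'],s['opening'],s['t'])
_,a=snap('top');_,b=snap('scene');_,c=snap('wrist')
cv2.imwrite('pics/a.png',cv2.resize(np.hstack([a,b])[:,:,::-1],(800,300),interpolation=cv2.INTER_AREA))
cv2.imwrite('pics/top0.png',cv2.resize(a[:,:,::-1],(800,600)))
cv2.imwrite('pics/wr0.png',c[:,:,::-1])
for n in ['knob','shaft_tip','dish','stain_bottle','slide_box','lamp_unit']:
    for d in robot.tip_of('top',n): print(n,'tip',d['position'],round(d['conf'],2))
    for d in robot.outline_of('top',n): print(n,'box',d['box'],round(d['conf'],2))
E
```

```text
pics
[ 241.38544599 -575.96903073  230.26401774] [ 1.79998998e+02  1.12064603e-01 -6.72612397e+01] [-0.79055235  0.55042696 -0.44915511] 85.764280716584 0.0
knob tip [158.8, 222.9] 0.66
knob tip [200.3, 218.8] 0.65
knob box [215.3, 148.8, 15.5, 20.5] 0.66
knob box [211.2, 188.5, 21.3, 20.6] 0.5
shaft_tip tip [250.1, 369.3] 0.49
dish tip [218.6, 153.3] 0.64
dish box [136.3, 200.4, 34.0, 37.7] 0.74
stain_bottle tip [269.7, 210.6] 0.72
stain_bottle box [201.7, 260.1, 19.2, 14.2] 0.64
stain_bottle box [364.0, 246.4, 6.7, 5.5] 0.21
slide_box tip [140.8, 164.5] 0.75
slide_box box [146.7, 118.1, 32.3, 39.9] 0.78
lamp_unit tip [248.5, 351.0] 0.57
lamp_unit box [317.2, 204.0, 85.4, 90.2] 0.96
```

View pics/top0.png

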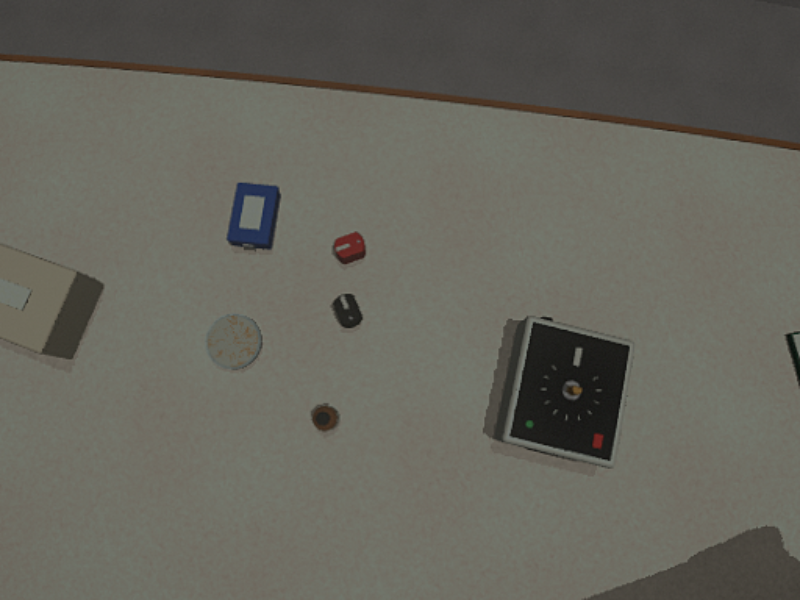

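View pics/a.png

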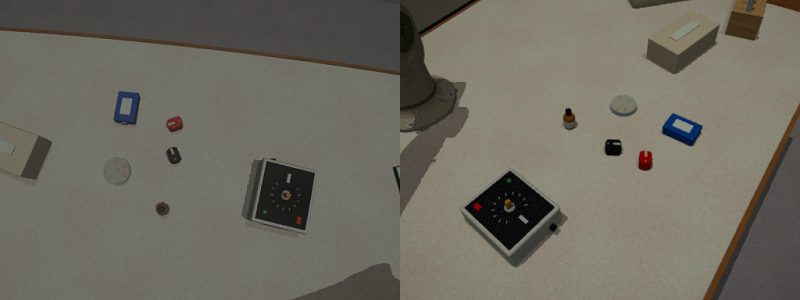

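The top view (800x600) shows two knob shapes: black at (347,311) and red at (349,247). The black one is the one meant; red is excluded by the description. The shaft is at (572,390) and the wide mark at (578,356). The dish is at (234,342), the bottle at (325,418) and the box at (254,215).

```bash
python3 - <<'E'
from h import *
_,a=snap('top'); s=1.5625
P=lambda x,y:[x/s,y/s]
def show(n,uv,z): print(n,ray('top',[uv],z)[0].round(1))
for d in robot.outline_of('top','knob'):
    m=d['pixels']; ys,xs=np.nonzero(m); print(xs.mean(),ys.mean(),a[m].mean(0)); show('knob?',[xs.mean(),ys.mean()],20)
show('knobtop',P(347,308),32);show('line out',P(343,295),32);show('line in',P(348,309),32)
show('tip',P(575,390),96)
ax=lambda p,q,z:(ray('top',[P(*q)],z)-ray('top',[P(*p)],z))[0]
show('panel c',P(572,391),70);show('mark',P(577.5,356),70)
# unit corners of top
show('corners',P(530,319),70);show('c',P(634,342),70);show('c',P(612,466),70);show('c',P(505,440),70)
show('dish',P(234,342),16);show('bottle',P(323,418),65);show('red',P(349,247),25);show('box',P(254,215),32)
_,b=snap('scene')
for n in ['knob','shaft_tip']:
    for d in robot.tip_of('scene',n):
        r,c=d['position'];show2=ray('scene',[[c,r]],96 if n!='knob' else 0);print(n,'scene',d['position'],d['conf'],show2.round(1))
x,y=a.shape[:2]
cr=cv2.resize(a[180:220,200:245],None,fx=8,fy=8,interpolation=cv2.INTER_CUBIC); cr2=cv2.resize(a[195:305,310:410],None,fx=4,fy=4,interpolation=cv2.INTER_CUBIC)
H=np.zeros((440,780,3),np.uint8);H[:320,:360]=cr;H[:440,370:770]=cr2
cv2.imwrite('pics/crop1.png',np.clip(H[:,:,::-1].astype(float)*1.8,0,255))
E
```

```text
221.75986842105263 198.36513157894737 [45.49342105 45.05263158 40.64144737]
knob? [588.4 172.8  20. ]
223.0939393939394 157.96363636363637 [88.29393939 48.13939394 43.51515152]
knob? [680.8 183.   20. ]
knobtop [589.1 171.2  32. ]
line out [606.7 179.4  32. ]
line in [587.9 169.6  32. ]
tip [ 509.8 -131.9   96. ]
panel c [ 510.3 -136.4   70. ]
mark [ 556.5 -140.8   70. ]
corners [597.8 -74.6  70. ]
c [ 584.2 -215.5   70. ]
c [ 421.8 -194.5   70. ]
c [438.5 -55.2  70. ]
dish [523.5 324.4  16. ]
bottle [437.  178.1  65. ]
red [679.1 181.8  25. ]
box [708.  324.9  32. ]
knob scene [208.0, 314.2] 0.91 [[682.5 188.1   0. ]]
knob scene [193.3, 273.5] 0.76 [[592.2 173.9   0. ]]
knob scene [281.8, 148.1] 0.41 [[ 510.7 -129.3    0. ]]
shaft_tip scene [256.7, 138.2] 0.63 [[ 513.  -131.5   96. ]][ WARN:0@4.518] global loadsave.cpp:1063 imwrite_ Unsupported depth image for selected encoder is fallbacked to CV_8U.
```

View pics/crop1.png

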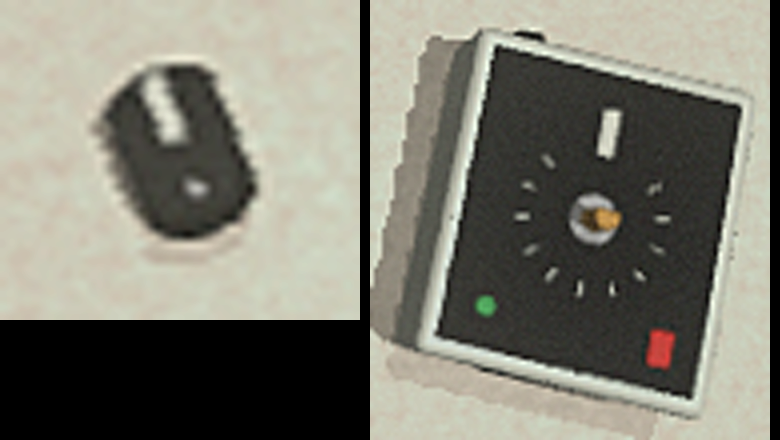

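Black knob at about (590,172), yaw about 27°; its white line and the pointer dot show in the crop at (165,105). The shaft is at about (511,-131). The wide mark gives the unit's +x, at yaw about -6.5°. Red sits at (680,182). I'll move over the knob.

```bash
python3 -m inch '-30 -33 0 0; -70 -77 0 0; -110 -121 0 0; -150 -165 0 0; -190 -209 0 0'; python3 -m inch '-40 -44 0 0; -80 -88 0 0; -120 -132 0 0; -160 -176 0 0; -200 -220 0 0'
```

```text
t: 1.62
position: [361.5, -318.6, 231.6]
tool_rot: [-180.0, -0.0, -67.3]
wrist_force: [1.9, -0.4, -0.2]
opening: 85.3
t: 2.25
position: [487.7, -47.5, 232.0]
tool_rot: [-179.9, -0.1, -67.3]
wrist_force: [0.5, -0.3, 0.2]
opening: 85.4
```

```bash
cat > go.py <<'E'
import sys
from h import *
# go.py X Y Z yaw(deg) : tool-axes shift to that TCP pose
X=np.array([float(v) for v in sys.argv[1:4]]); yaw=float(sys.argv[4]); T=pose()
c=Ro.from_matrix(T[:3,:3]).as_euler('xyz',degrees=True); d=(yaw-c[2]+180)%360-180
s=robot.state()
print('shift',(T[:3,:3].T@(X-T[:3,3])).round(1),'turn',round(-np.radians(d),3),'| at',T[:3,3].round(1),c.round(2),'F',np.round(s['wrist_force'],1),'open',round(s['opening'],1),'t',s['t'])
E
python3 go.py 590 172 200 -63
```

```text
shift [-163.  -179.    31.9] turn -0.075 | at [487.7 -47.5 232. ] [-1.7994e+02 -1.0000e-01 -6.7290e+01] F [ 0.5 -0.3  0.2] open 85.4 t 2.25
```

```bash
python3 -m inch '-40 -44 5 -0.02; -80 -88 15 -0.04; -120 -132 22 -0.06; -163 -179 31 -0.075; -163 -179 31 -0.075'; python3 - <<'E'
from h import *
T,a=snap('wrist','wr1.png'); print(T.round(3)[:3,3], robot.state()['tool_rot'])
print(np.round(robot.camera_params('wrist')['T_tool_cam'],2))
for d in robot.outline_of('wrist','knob'):
    m=d['pixels'];print(d['box'],d['conf'],a[m].mean(0).round())
for d in robot.tip_of('wrist','knob'):
    r,c=d['position'];print('tip',d['position'],d['conf'],ray('wrist',[[c,r]],0,T).round(1))
E
```

```text
t: 2.88
position: [589.0, 178.2, 199.0]
tool_rot: [180.0, 0.2, -62.5]
wrist_force: [-0.3, -0.3, 0.7]
opening: 85.2
[589.001 178.189 198.96 ] [ 1.79973876e+02  3.32933033e-02 -6.27234556e+01]
[[   1.     -0.      0.      0.51]
 [   0.      0.96    0.29  -75.76]
 [  -0.     -0.29    0.96 -142.89]
 [   0.      0.      0.      1.  ]]
[277.0, 57.9, 58.2, 36.9] 0.84 [148.  35.  29.]
[251.0, 145.4, 32.5, 50.4] 0.7 [36. 35. 33.]
tip [79.2, 303.3] 0.68 [[684.2 182.2   0. ]]
tip [167.9, 268.0] 0.56 [[591.2 171.7   0. ]]
```

View pics/wr1.png

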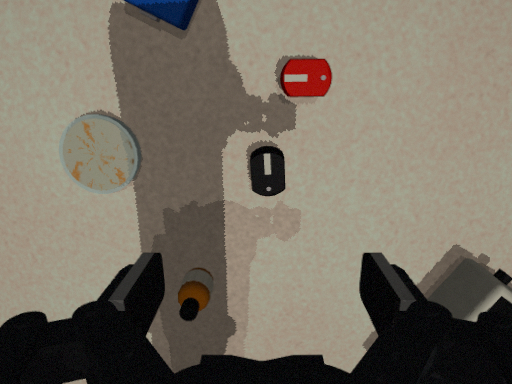

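The wrist view shows the black knob at (268,170) with its white line pointing up at (267,163). The red look-alike is at (306,77), and the dish and bottle are clear of the grasp.

```bash
cat > knob.py <<'E'
from h import *
def knobline(a,T,box,z):
    x,y,w,h=[int(v) for v in box]; m=np.zeros(a.shape[:2],bool); m[y:y+h,x:x+w]=1
    g=cv2.cvtColor(a,cv2.COLOR_RGB2GRAY)
    dk=cv2.morphologyEx(((g<70)&m).astype(np.uint8),cv2.MORPH_OPEN,np.ones((3,3)))
    c=max(cv2.findContours(dk,0,2)[0],key=cv2.contourArea); f=np.zeros_like(dk); cv2.drawContours(f,[cv2.convexHull(c)],0,1,-1); f=cv2.erode(f,np.ones((5,5)))
    n,l,st,ce=cv2.connectedComponentsWithStats(((g>110)&(f>0)).astype(np.uint8))
    i=1+np.argmax(st[1:,4]); ys,xs=np.nonzero(l==i)
    P=ray('wrist',np.c_[xs,ys],z,T)[:,:2]; u=np.linalg.svd(P-P.mean(0))[2][0]; s=(P-P.mean(0))@u
    H=ray('wrist',cv2.convexHull(c).reshape(-1,2),z,T)[:,:2]
    return P.mean(0),u,s.min(),s.max(),H,ce[1:],st[1:,4]
E
python3 - <<'E'
from knob import *
T,a=snap('wrist')
d=[d for d in robot.outline_of('wrist','knob') if a[d['pixels']].mean(0)[0]<80][0]
c,u,lo,hi,H,ce,ar=knobline(a,T,np.array(d['box'])+[-3,-3,6,6],32)
print(c,np.degrees(np.arctan2(*u[::-1])),lo,hi,ce,ar)
if u[0]<0:u=-u
v=np.array([-u[1],u[0]]); print('hull along',((H-c)@u).min(),((H-c)@u).max(),'across',((H-c)@v).min(),((H-c)@v).max())
e1=c+u*max(-lo,hi);print('rim',e1,'inner',c-u*max(-lo,hi),'centre from rim', c+u*hi-22*u)
print(cv2.minAreaRect(H.astype(np.float32)))
E
python3 go.py 591 172 60 -63
```

```text
[600.47894886 178.28548795] -149.34375468808105 -9.64959312778984 9.66847306680201 [[258.8359375  161.0546875 ]
 [260.36363636 185.90909091]] [128  11]
hull along -30.46200848493668 16.937041998317518 across -15.69697422509942 16.150529585340365
rim [608.79617454 183.21530828] inner [592.16172318 173.35566762] centre from rim [589.87085266 171.99781339]
((594.6285400390625, 175.1428680419922), (47.14724349975586, 31.91398811340332), 27.61995506286621)
shift [ -1.8  -1.3 141.4] turn -0.002 | at [590.3 170.1 201.4] [-1.7993e+02 -1.7000e-01 -6.3140e+01] F [ 1.1 -0.4 -0.4] open 85.0 t 3.125
```

```bash
python3 -m inch '-1 -1 50 -0.01; -1.5 -1.3 100 -0.02; -1.5 -1.3 121 -0.02; -1.5 -1.3 121 -0.02' 60; python3 - <<'E'
from knob import *
robot.read_camera('wrist'); T,a=snap('wrist','wr2.png')
for d in robot.outline_of('wrist','knob'):
    if a[d['pixels']].mean(0)[0]>80: continue
    print(d['box'],d['conf'])
    c,u,lo,hi,H,ce,ar=knobline(a,T,np.array(d['box'])+[-3,-3,6,6],32)
    if u[0]<0:u=-u
    print('yaw line',np.degrees(np.arctan2(*u[::-1])),'len',hi-lo,'c from rim',c+u*hi-22*u,ce.tolist(),ar,cv2.minAreaRect(H.astype(np.float32)))
for d in robot.tip_of('wrist','knob'):
    r,c=d['position'];print('tip',d['position'],d['conf'],ray('wrist',[[c,r]],0,T).round(1))
E
python3 go.py 590 172 3 -62
```

```text
t: 3.62
position: [590.2, 169.5, 79.2]
tool_rot: [179.9, -0.2, -62.1]
wrist_force: [-0.1, 1.3, 1.1]
opening: 59.9
[230.1, 169.9, 52.9, 77.2] 0.73
yaw line 10.016432727828896 len 7.631053997622798 c from rim [576.40670413 171.18382357] [[256.80645161290323, 213.49462365591398], [257.5483870967742, 239.58064516129033]] [93 31] ((595.6129150390625, 175.60462951660156), (49.445640563964844, 31.674999237060547), 30.5212459564209)
tip [67.6, 309.7] 0.72 [[685.3 184.9   0. ]]
shift [-1.7  2.2 79.4] turn -0.001 | at [592.3 171.6  82.4] [-179.76   -0.23  -62.04] F [0.7 0.3 0.5] open 60.2 t 3.825
```

View pics/wr2.png

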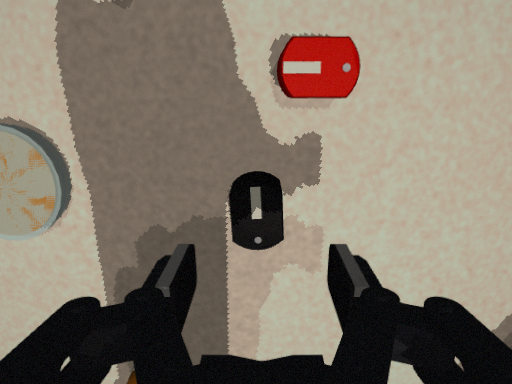

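```bash
python3 - <<'E'
from h import *
# tool-frame measurement: treat tool frame as world; knob top plane height in tool z: TCP z(~80) -> tool z = 80-32
for zt in (80,82):
    for uv in ([256,186],[256.5,219],[257.5,239.6],[231,210],[283,210]):
        print(zt,uv,ray('wrist',[uv],zt-32,np.eye(4)).round(1)[0])
for k in range(4):
    robot.read_camera('wrist'); print(np.round(robot.state()['position'],1), np.round(robot.state()['tool_rot'],2))
E
```

```text
80 [256, 186] [ -2.7 -22.1  48. ]
80 [256.5, 219] [-2.5 -1.5 48. ]
80 [257.5, 239.6] [-1.9 12.1 48. ]
80 [231, 210] [-17.7  -7.3  48. ]
80 [283, 210] [13.4 -7.2 48. ]
82 [256, 186] [ -2.7 -21.6  50. ]
82 [256.5, 219] [-2.5 -0.7 50. ]
82 [257.5, 239.6] [-2. 13. 50.]
82 [231, 210] [-17.9  -6.5  50. ]
82 [283, 210] [13.5 -6.5 50. ]
[592.2 171.8  82.3] [-179.76   -0.22  -62.02]
[592.  171.8  82. ] [-179.79   -0.22  -62.01]
[591.8 171.9  81.6] [-179.82   -0.21  -62.  ]
[591.6 171.9  81.4] [-179.84   -0.2   -62.  ]
```

The knob sits at tool (-2, -1) mm, aligned to within about 1°, so I descend onto it.

```bash
python3 -m inch '-2.2 -0.7 30 0; -2.2 -0.7 55 0; -2.2 -0.7 73 0; -2.2 -0.7 77 0; -2.2 -0.7 77 0'; python3 -m inch '0 0 0 0;0 0 0 0'; python3 go.py 590 172 3.5 -62
```

```text
t: 4.65
position: [591.8, 174.2, 4.8]
tool_rot: [-179.8, -0.2, -62.0]
wrist_force: [-0.5, -0.8, -0.2]
opening: 59.8
t: 4.9
position: [592.4, 174.4, 5.7]
tool_rot: [-179.7, -0.2, -62.0]
wrist_force: [-0.4, 0.9, 0.4]
opening: 60.3
shift [1.  3.3 2.2] turn -0.0 | at [592.4 174.4   5.7] [-179.73   -0.22  -62.  ] F [-0.4  0.9  0.4] open 60.3 t 4.9
```

```bash
python3 -m inch '0 0.5 2 0;0 0.5 2 0;0 0.5 2 0;0 0.5 2 0;0 0.5 2 0' 20 60;  python3 -m inch '0 0 0 0;0 0 -20 0;0 0 -60 0;0 0 -100 0;0 0 -150 0'; python3 - <<'E'
from h import *
T,a=snap('wrist','wr3.png');_,b=snap('scene')
cv2.imwrite('pics/v3.png',np.hstack([a[100:384,100:412],cv2.resize(b[100:300,200:420],(312,284))])[:,:,::-1])
E
python3 go.py 511 -131 190 -96.5
```

```text
t: 5.52
position: [592.2, 174.2, 4.1]
tool_rot: [-179.7, -0.2, -62.0]
wrist_force: [-0.4, -0.0, 5.4]
opening: 31.1
t: 6.15
position: [590.4, 174.2, 155.7]
tool_rot: [-179.8, -0.2, -62.0]
wrist_force: [1.0, -0.4, -0.5]
opening: 30.8
shift [232.3 217.1 -30.4] turn 0.602 | at [594.  176.1 161.7] [-179.1    -0.34  -61.98] F [ 0.3  0.8 -0.5] open 31.2 t 6.25
```

View pics/v3.png

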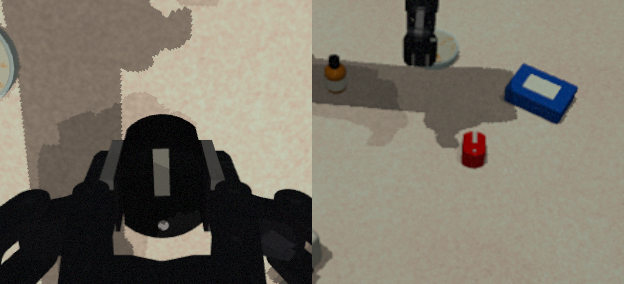

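The knob is gripped between the pads at opening 31, with the line at (160,172) in the crop and the flats on the pads. Next I move to a viewing position short of the shaft.

```bash
python3 - <<'E'
from h import *
for uv in ([260,249],[262,296],[264,326]): print(ray('wrist',[uv],-28,np.eye(4)).round(1)[0])
E
python3 go.py 451 -124 190 -96.5
```

```text
[ -0.  -19.1 -28. ]
[  0.7   1.3 -28. ]
[  1.5  15.6 -28. ]
shift [198.  266.8 -31.4] turn 0.602 | at [594.  176.1 161.7] [-179.1    -0.34  -61.98] F [ 0.3  0.8 -0.5] open 31.2 t 6.25
```

```bash
python3 -m inch '25 34 -10 0.08; 60 80 -20 0.2; 95 127 -30 0.35; 130 175 -32 0.5; 165 222 -32 0.602'; python3 go.py 451 -124 190 -96.5
```

```text
t: 6.88
position: [474.0, -75.3, 192.2]
tool_rot: [-179.0, 0.2, -96.7]
wrist_force: [1.3, -0.3, 0.1]
opening: 31.0
shift [51.  17.1  1.7] turn -0.003 | at [474.  -75.3 192.2] [-178.99    0.22  -96.69] F [ 1.3 -0.3  0.1] open 31.0 t 6.875
```

```bash
python3 -m inch '25 9 1 0;51 17 2 0;51 17 2 0;51 17 2 0'; python3 - <<'E'
from h import *
T,a=snap('wrist','wr4.png'); s=robot.state(); print(s['position'],s['tool_rot'],s['opening'])
for d in robot.tip_of('wrist','shaft_tip'):
    r,c=d['position'];print('tip',d['position'],d['conf'],ray('wrist',[[c,r]],96,T).round(1))
E
```

```text
t: 7.38
position: [451.4, -123.1, 190.0]
tool_rot: [-179.0, 0.2, -96.6]
wrist_force: [0.2, 0.3, -0.8]
opening: 31.0
[ 451.54745188 -122.76633144  189.94463018] [-178.96564992    0.24215707  -96.59344253] 30.987709216537596
tip [113.8, 268.7] 0.57 [[ 512.8 -134.6   96. ]]
```

View pics/wr4.png

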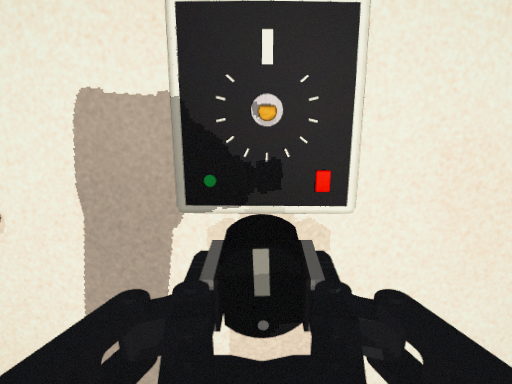

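```bash
python3 - <<'E'
from h import *
robot.read_camera('wrist');T,a=snap('wrist'); print(T[:3,3].round(1))
hsv=cv2.cvtColor(a,cv2.COLOR_RGB2HSV); m=(hsv[...,1]>120)&(hsv[...,0]>8)&(hsv[...,0]<32); m[:90]=0;m[135:]=0;m[:,:240]=0;m[:,300:]=0
ys,xs=np.nonzero(m);print('gold',xs.min(),xs.max(),ys.min(),ys.max(),xs.mean(),ys.mean())
g=cv2.cvtColor(a,cv2.COLOR_RGB2GRAY)
w=(g>140); w[:25]=0;w[70:]=0;w[:,:250]=0;w[:,285:]=0; n,l,st,ce=cv2.connectedComponentsWithStats(w.astype(np.uint8));i=1+np.argmax(st[1:,4]);ys,xs=np.nonzero(l==i)
P=ray('wrist',np.c_[xs,ys],70,T)[:,:2];u=np.linalg.svd(P-P.mean(0))[2][0];u*=np.sign(u[0]);print('mark',ce[i],P.mean(0).round(1),'yaw',np.degrees(np.arctan2(u[1],u[0])))
for nme,p,q in (('left',(176,20),(184,205)),('right',(360,20),(348,205)),('bot',(348,206),(184,206))):
    d=ray('wrist',[p],70,T)[0]-ray('wrist',[q],70,T)[0];print(nme,np.degrees(np.arctan2(d[1],d[0])))
# knob in tool frame, top plane -28 ; in world
A=lambda uv:(T@np.r_[ray('wrist',[uv],-28,np.eye(4))[0],1])[:3]
k=g.copy();w=(g>70);w[:235]=0;w[310:]=0;w[:,:248]=0;w[:,278:]=0;n,l,st,ce=cv2.connectedComponentsWithStats(w.astype(np.uint8));i=1+np.argmax(st[1:,4]);ys,xs=np.nonzero(l==i)
print('line',xs.min(),xs.max(),ys.min(),ys.max()); Q=ray('wrist',np.c_[xs,ys],-28,np.eye(4))[:,:2];u=np.linalg.svd(Q-Q.mean(0))[2][0];print('line tool',Q.mean(0),u,Q.min(0),Q.max(0))
cr=[cv2.resize(a[85:140,235:305],None,fx=5.5,fy=5.5,interpolation=cv2.INTER_CUBIC)[:300,:385],cv2.resize(a[205:345,210:320],(385,490))[:300]]
E1=cv2.resize(a[85:140,235:305],(390,306),interpolation=cv2.INTER_CUBIC);E2=cv2.resize(a[205:345,205:325],(390,455),interpolation=cv2.INTER_CUBIC)
H=np.zeros((455,790,3),np.uint8);H[:306,:390]=E1;H[:,400:]=cv2.convertScaleAbs(E2,alpha=2);cv2.imwrite('pics/c4.png',H[:,:,::-1])
E
```

```text
[ 451.6 -122.8  189.8]
gold 258 276 105 120 267.276 111.944
mark [268.01550388  46.09302326] [ 559.8 -139.3] yaw -6.179302397514734
left -7.486425824402253
right -6.599985997201228
bot -96.55491197044283
line 252 269 249 295
line tool [-0.49772162 -9.46954732] [0.03486941 0.99939188] [ -3.83930586 -19.20894473] [2.64309931 0.72598636]
```

View pics/c4.png

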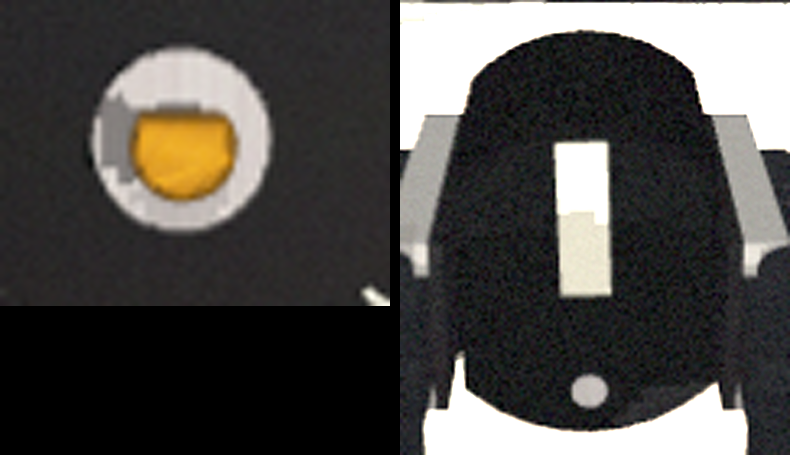

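```bash
python3 - <<'E'
from h import *
I=np.eye(4)
t=lambda uv,z:ray('wrist',[uv],z,I)[0].round(2)
print('rear top',t([262.8,205+430/3.25],-28),'front bottom',t([262,205+31/3.25],4))
print('flatsL/R top rear?',t([205+62/3.25,205+385/3.25],-28),t([205+318/3.25,205+385/3.25],-28),'front bot',t([205+71/3.25,205+82/3.25],4),t([205+303/3.25,205+82/3.25],4))
print('line in/out/dot',t([262.5,296.4],-28),t([260.4,249],-28),t([263.5,325.3],-28))
T=pose();print(T[:3,3])
for r in (110.6,111.4): print('shaft tip world',ray('wrist',[[268,r]],96,T)[0].round(1),'tool',(T[:3,:3].T@(ray('wrist',[[268,r]],96,T)[0]-T[:3,3])).round(1))
E
```

```text
rear top [  0.22  21.04 -28.  ] front bottom [ -0.05 -20.96   4.  ]
flatsL/R top rear? [-15.48  14.19 -28.  ] [ 16.45  14.23 -28.  ] front bot [-16.54 -13.13   4.  ] [ 16.93 -13.1    4.  ]
line in/out/dot [  0.1    1.36 -28.  ] [ -0.69 -19.21 -28.  ] [  0.5   15.06 -28.  ]
[ 451.49213327 -122.94261322  189.71260666]
shaft tip world [ 515.  -134.1   96. ] tool [  4.2 -62.7  94.8]
shaft tip world [ 514.5 -134.    96. ] tool [  4.2 -62.2  94.8]
```

Knob centre in the tool frame is about (0.2, 0.2) and the shaft about (4.2, -62.4). The needed turn is about +0.035 rad. I'll move above and re-check there.

```bash
python3 -m inch '2 -25 0 0.02;4 -50 0 0.035;4 -62.7 0 0.035;4 -62.7 0 0.035;4 -62.7 0 0.035'; python3 -m inch '0 0 0 0;0 0 0 0'; python3 - <<'E'
from h import *
T,a=snap('wrist','wr5.png'); print(T[:3,3].round(1),robot.state()['tool_rot'])
cv2.imwrite('pics/c5.png',cv2.resize(a[150:350,170:360],(760,800),interpolation=cv2.INTER_CUBIC)[:600,:,::-1])
hsv=cv2.cvtColor(a,cv2.COLOR_RGB2HSV); m=(hsv[...,1]>120)&(hsv[...,0]>8)&(hsv[...,0]<32); m[:150]=0;m[250:]=0;m[:,:230]=0;m[:,300:]=0
ys,xs=np.nonzero(m);print('gold',len(xs),xs.min(),xs.max(),ys.min(),ys.max())
E
```

```text
t: 8.2
position: [512.7, -133.8, 190.6]
tool_rot: [-179.0, 0.3, -98.6]
wrist_force: [-0.3, -0.3, -0.4]
opening: 31.1
t: 8.45
position: [512.3, -133.8, 190.8]
tool_rot: [-179.0, 0.3, -98.6]
wrist_force: [-0.2, 0.1, -1.0]
opening: 31.5
[ 512.3 -133.8  190.8] [-179.02496645    0.25827718  -98.56466492]
gold 355 231 295 184 246
```

View pics/c5.png

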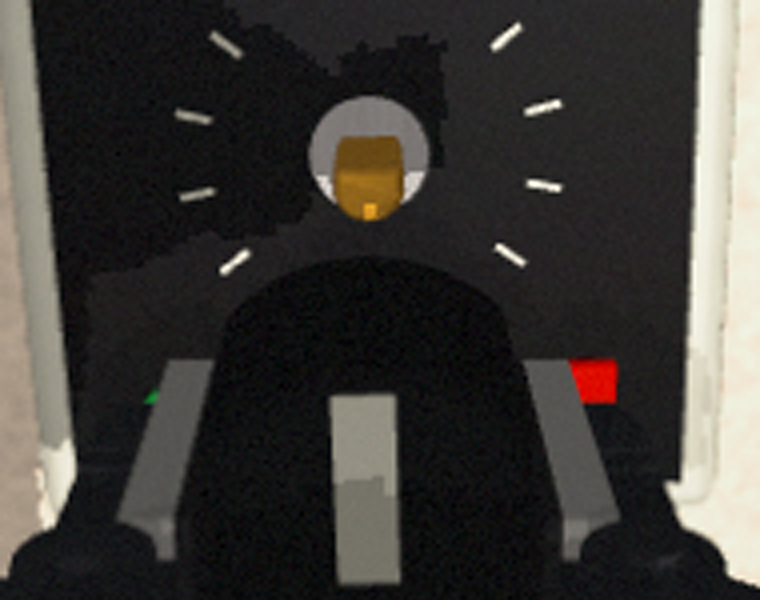

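```bash
python3 - <<'E'
from h import *
T=pose();
def f(uv,z):
    X=ray('wrist',[uv],z,T)[0]; return (T[:3,:3].T@(X-T[:3,3])).round(2)
print('rear',f([262.25,204.75],94),f([262.25,204.75],96),'fold',f([262.25,193],94),f([262.25,193],96),'L/R',f([253.25,196],94),f([271.25,196],94))
print('mark/ring dir check: collar c',f([170+369/4,150+157/4],70))
E
python3 go.py 514 -134 190 -98.5
```

```text
rear [ 0.17  5.93 96.76] [ 0.17  5.25 94.77] fold [ 0.18 -3.19 96.91] [ 0.17 -3.79 94.92] L/R [-6.49 -0.88 96.9 ] [ 6.84 -0.88 96.84]
mark/ring dir check: collar c [  0.22   0.89 120.85]
shift [-0.1 -1.6  0.9] turn -0.001 | at [ 512.4 -133.8  190.8] [-179.02    0.26  -98.56] F [ 0.6 -0.1 -0.6] open 31.1 t 8.5
```

Aligned within about 1 mm: shaft at (0.2, ~0) in tool axes, and the flat at crop (369,172) faces the knob's line side. I descend to just above the tip, then slowly.

```bash
python3 -m inch '0 0 30 0;0 0 60 0;0 0 80 0;0 0 84 0;0 0 84 0' - 60; python3 -m inch '0 0 2 0;0 0 4 0;0 0 6 0;0 0 8 0;0 0 8 0'; python3 go.py 514 -134 100 -98.5
```

```text
t: 9.12
position: [514.1, -133.7, 107.4]
tool_rot: [-179.0, 0.3, -98.6]
wrist_force: [-0.4, 0.9, -0.3]
opening: 31.3
t: 9.75
position: [514.1, -133.7, 99.1]
tool_rot: [-179.0, 0.3, -98.6]
wrist_force: [-0.3, 0.3, -0.4]
opening: 31.2
shift [ 0.3  0.  -0.9] turn -0.001 | at [ 514.1 -133.7   99.1] [-179.03    0.26  -98.57] F [-0.3  0.3 -0.4] open 31.2 t 9.75
```

```bash
python3 -m inch '0 0 1 0;0 0 2 0;0 0 3 0;0 0 3 0'; python3 -m inch '0 0 1 0;0 0 2 0;0 0 3 0;0 0 3 0'
```

```text
t: 10.25
position: [514.2, -133.7, 96.1]
tool_rot: [-179.0, 0.3, -98.6]
wrist_force: [1.4, 0.4, -0.9]
opening: 31.0
t: 10.75
position: [514.3, -133.7, 93.0]
tool_rot: [-179.0, 0.3, -98.6]
wrist_force: [1.2, 0.3, -1.5]
opening: 31.2
```

Underside is about 7 mm below the tip with no spring force, so it is going in. Continuing.

```bash
python3 -m inch '0 0 1.5 0;0 0 3 0;0 0 4.5 0;0 0 4.5 0'; python3 -m inch '0 0 1.5 0;0 0 3 0;0 0 4.5 0;0 0 4.5 0'
```

```text
t: 11.25
position: [514.4, -133.6, 88.4]
tool_rot: [-179.0, 0.3, -98.6]
wrist_force: [1.4, -1.0, -0.5]
opening: 31.3
t: 11.75
position: [514.5, -133.7, 84.1]
tool_rot: [-179.0, 0.3, -98.6]
wrist_force: [-1.9, 0.4, 3.9]
opening: 31.6
```

```bash
python3 -m inch '0 0 1.5 0;0 0 3 0;0 0 3 0'; python3 -m inch '0 0 1.5 0;0 0 2.5 0;0 0 2.5 0'; python3 -m inch '0 0 0.5 0;0 0 1 0;0 0 1 0'
```

```text
t: 12.12
position: [514.5, -133.7, 81.2]
tool_rot: [-179.0, 0.3, -98.6]
wrist_force: [-2.4, 0.9, 6.3]
opening: 30.8
t: 12.5
position: [514.6, -133.7, 79.1]
tool_rot: [-179.0, 0.2, -98.6]
wrist_force: [-3.4, 1.0, 8.5]
opening: 31.5
t: 12.88
position: [514.6, -133.7, 78.5]
tool_rot: [-179.0, 0.2, -98.6]
wrist_force: [-2.6, 0.4, 8.6]
opening: 31.1
```

Forces follow the spring (4 N, then 8.6 N at about 6 mm). Pressing on to the stop.

```bash
python3 -m inch '0 0 0.8 0;0 0 1.5 0;0 0 1.5 0'; python3 -m inch '0 0 0.8 0;0 0 0.8 0;0 0 0.8 0'; python3 -m inch '0 0 0.6 0;0 0 0.6 0;0 0 0.6 0'
```

```text
t: 13.25
position: [514.6, -133.7, 77.9]
tool_rot: [-179.0, 0.2, -98.6]
wrist_force: [-4.7, -0.3, 12.0]
opening: 31.1
t: 13.62
position: [514.6, -133.7, 77.9]
tool_rot: [-179.0, 0.2, -98.6]
wrist_force: [-5.5, 1.0, 11.7]
opening: 31.2
t: 14.0
position: [514.6, -133.7, 77.9]
tool_rot: [-179.0, 0.2, -98.6]
wrist_force: [-5.2, 1.5, 10.8]
opening: 31.3
```

```bash
python3 - <<'E'
from h import *
T,a=snap('wrist');_,b=snap('scene');_,c=snap('top')
H=np.hstack([cv2.resize(a[150:384,130:390],(400,360)),cv2.resize(b[205:340,70:220],(400,360),interpolation=cv2.INTER_CUBIC)])
cv2.imwrite('pics/v6.png',H[:,:,::-1])
s=robot.state();print(s['position'],s['wrist_force'],s['t'])
for n in ['dish','stain_bottle','slide_box']: print(n,[(d['position'],d['conf']) for d in robot.tip_of('top',n)])
E
```

```text
[ 514.61286875 -133.70532713   77.88105994] [-3.84395688  1.03996421 10.56422671] 14.15
dish [([218.6, 151.8], 0.92)]
stain_bottle [([268.1, 211.4], 0.56)]
slide_box [([139.0, 163.2], 0.57)]
```

View pics/v6.png

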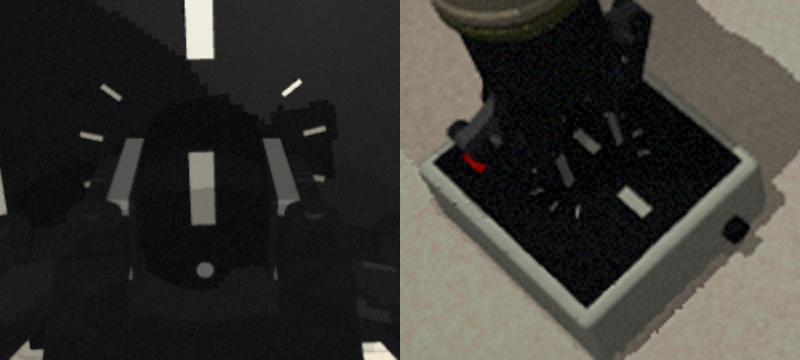

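The knob is between the pads with its line at (202,188) in the left crop, pointing at the wide mark at (200,25). The line is at the same wrist pixels (rows 249–296) as before insertion, so the knob has not slipped in the grip. Handing in.

```bash
python3 -c "
from plant import robot
print(robot.finish_job()); s=robot.state(); print(s['t'],s['position'],s['wrist_force'],s['opening'])"
```

```text
the job is handed in; nothing more can be done
None
the job is handed in; nothing more can be done
```

I picked up the black knob (not the red look-alike) and turned it to match the shaft's flat. I then pushed it home, pressed the shaft to its stop and handed in the job at 14.2 s while still gripping. No verdict was reported.

**Last checks**
- **Pressed down:** the knob went about 7 mm onto the shaft with no resistance. The spring force then rose from about 4 N to 8.6 N, and travel stopped at TCP height 77.9 mm with about 11 N upward. Home to fully pressed should take it from about 86 mm to 78 mm.
- **Grip:** opening about 31 mm with a 60 N grip. The knob's line sat at the same wrist-camera pixels as before insertion, so it had not slipped.
- **Alignment:** the knob's line points at the wide white mark. The tool tilt is about 1°.
- **Bystanders:** the dish, bottle and slide box were found within about 2 pixels of their starting positions, which is no more than the detector's own scatter.

**Disagreements**
- The fixed cameras put the shaft about 3–5 mm from where the wrist camera did. I used the wrist camera's measurement, and the fit confirmed it.
- A sideways force of about 4–5 N remained while pressed.

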